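# Put the enamelling tools away in the two-tier tray

## Task

Put the blue-handled spatula and the flat brush away in the orange tool tray: lay each one flat in its own empty compartment (the brush in the wide one at the tray's end, the spatula in the one next to it), handles towards the robot like the red-handled file already lying there, and set them down rather than dropping them. Then slide the white upper tray across over the tools until it stops, so that the bay of stirring sticks is clear. Leave the file and everything else on the table where they are.

Things in the scene. Friction and masses are not known exactly. Their poses are not given: they have to be found in the camera images.
- tray: fixed orange two-tier tool tray, 215 (x) by 332 (y) mm, floor 4 mm thick. Origin: centre of its underside on the table; x away from the robot, y to the left along its length. Front and back walls 5 mm thick, 29 mm high: runners of the white upper tray. Left (+y) half: three compartments along x, from the left end for brush, spatula and file. Right half: open bay with fixed stirring sticks and pots
- brush_bed (a point): centre of the floor of the brush compartment, 134 mm left (+y) of the tray's origin, 4 mm above the table: 56 mm wide, 205 mm long inside. Axes as the tray's. Its 4 mm thick side walls are 22 mm high and stop 44.5 mm short of the middle at both ends: an 89 mm wide gap for fingers, down to the floor, runs across all three compartments and out through the left end wall
- spatula_bed (a point): centre of the floor of the spatula compartment, 77 mm left (+y) of the tray's origin, 4 mm above the table: 50 mm wide, 205 mm long inside, walls and finger gap as for the brush. Neighbouring handles lie 51 to 57 mm away, centre to centre: open the fingers only part-way to let go. Axes as the tray's
- top_tray (a joint): travel of the white upper tray along the tray's +y, m: 0 = parked over the stirring sticks, 0.160 = at its end stop over the tools. Stays where left; about 2 N moves it. 215 (x) by 160 (y) mm, underside 30 mm and rim 52 mm above the table; it clears tools lying flat below by 10 mm. At 0 its left edge is at the tray's y = 0
- top_tray_grip (a point): centre of the grey grip bar in the middle of the white upper tray: 14 mm wide (y), 72 mm long (x), its top 67 mm above the table; this point is 60 mm above the table, 27 mm above the upper tray's inner floor. Clear for 70 mm on both sides of the bar along y and 50 mm along x from the point. Axes as the tray's
- spatula: mixing spatula, 185 mm long, 24 mm wide, lying flat. Origin: mid-length, on its underside; x along it towards the tip of the blade, z up. Blue plastic handle, 18 mm wide and 14 mm high, from x = -92.5 to 0 mm; steel blade 24 mm wide, 3 mm thick, from 12 to 92.5 mm, its underside 4 mm up. About 55 g, centre of mass near x = -10 mm
- spatula_tip (a point): tip of the spatula's blade, 92.5 mm along x from the spatula's origin
- brush: flat varnish brush, 185 mm long, 39 mm wide, lying flat. Origin: mid-length, on its underside; x along it towards the bristles, z up. Wooden handle 22 mm wide and 13 mm high from x = -92.5 to -7 mm, widening to 32 mm by x = 13 mm, brass ferrule 39 mm wide and 16 mm high from 13 to 47 mm, stiff black bristles to 92.5 mm. About 60 g, centre of mass near x = 0
- brush_tip (a point): end of the brush's bristles, 92.5 mm along x from the brush's origin
- file: flat file with a red handle, 175 mm long, handle 16 mm wide and 14 mm high, already lying in its compartment with the handle towards the robot. Origin: mid-length, underside; x towards the steel tip. Leave it alone
- jar_green: bystander: closed green jar, 60 mm across, 65 mm high; origin under its centre
- jar_amber: bystander: closed amber jar, 48 mm across, 55 mm high; origin under its centre
- cup: bystander: empty white plastic cup, 68 mm across, 80 mm high; origin under its centre
- bottle: bystander: blue bottle, 48 mm across, 110 mm high; origin under its centre
- thinner: bystander: aluminium can, 56 mm across, 120 mm high; origin under its centre
There are look-alikes about, which are no part of the job. There is more than one size of the spatula; the one meant has the size given above.

How it is judged:
By the outcome, as a careful person would: the job done as asked, in the order asked, and still so for the second after the job is handed in, with the robot touching nothing.
It also fails if it takes over 67 s, if anything falls off the work surface, if the arm or the gripper's body presses on something with over 40 N, if the wrist force passes 120 N, or if a joint passes its speed limit or range.

## Robot

A 6-joint arm with a two-finger parallel gripper is mounted at the origin on the work surface. World frame = base frame: x ahead of the robot, y to its left, z up, the work surface at z = 0. Lengths are in m, angles in rad, forces in N, time in s.
With the tool pointing down it reaches from about 0.25 to 0.725 m from the base axis. Payload 4 kg.
Tool frame: the origin (TCP) lies between the finger pads; the fingertips stand 17 mm ahead of it and the grasp point (between the pads) lies 2 mm behind it; z points along the fingers, y is the line along which they close (so a half turn about z gives the same grasp; the last joint's range is limited). The gripper opens to 85 mm and grips with 20 to 120 N. Pads are 22 mm wide; open, the fingers measure 114 mm over their backs; the gripper's body (76 mm by 85 mm) begins 54 mm behind the grasp point. The pads swing forward as they close: fully open they stand 13 mm farther back than shut.
Start: joints at [1.13, 0.241, 0.005, 1.335, 0, 1.571], TCP at [0.213, 0.452, 0.248] pointing down, gripper open.
Joint ranges: [-2.72, 2.72], [-1.05, 1.87], [-1.09, 1.28], [-1.99, 2.15], [-1.42, 1.44], [-3.14, 3.14]. Speed limits (rad/s): [2.79, 2.79, 3.14, 3.14, 3.14, 3.14].

## Interface

Orientations are given as a unit quaternion [w, x, y, z].
In Python, from rig import env, optics, spot_in, pinpoint gives the robot as it stands.
- The arm moves only by the shell command python3 -m creep 'ROWS' [OPENING] [FORCE]. ROWS is JSON, a list that holds one entry, the list of rows, each a list of 4 numbers: the shift along the tool's x, y, z in units of 3 cm (1.0 is 3 cm), then the turn about the tool's z in units of 6 degrees (1.0 is 6 degrees). In form: [[[dx, dy, dz, yaw], ...]]. A call has 1 to 20 rows; each row shifts and turns the commanded pose from where the row before left it, along the tool's axes as they then stand; what a row does not reach is not made up. A row lasts 1/10 s, in which the tool goes at most 50 mm and 8.59 degrees, less where a joint would pass 70% of its speed; a pose out of reach is approached as far as the arm can. A call with a number of a shift or a turn outside -1 to 1 is refused whole. A call with a gripper value outside its range is refused whole. OPENING is the closure, from -1 (fully open) to 1 (shut), set as the call begins (- or left out, the last holds). The fingers move at their own pace and stop on an object; FORCE is the grip in N (left out, the last holds). Time passes only in rows, so rows that do not move let the fingers close. It gives the time, the measured TCP pose, the force, the opening and the grip force at its end, in the units of the state.
- env.get_obs(): the state, without advancing time (a new reading comes with each control period).
- optics.grab_frame(name): name is "scene" or "top" or "wrist"; returns (picture, depth): 400x640x3 uint8, red, green, blue; 400x640 float32, m along the optical axis (not along the pixel's ray), 0 where there is no reading.
- optics.camera_info(name): a dict with "vfov" (degrees; the focal length in pixels is half the picture's height over the tangent of half this angle, whatever the lens; pixels are square), "cx", "cy" (the principal point, pixels), "D" ([k1, k2, p1, p2, k3] as OpenCV has them; the pictures are not rectified), "position" and "rotation" of the camera in the world. Camera axes: x right, y up, looking along -z (the intrinsics and any distortion apply to the point x, -y, -z); pixel columns grow to the right and rows downward; lengths in m; the calibration is good to about 2 mm. A picture is of the moment at which its call begins: read the wrist's pose just before it. camera_info takes no time and is no camera call; for the wrist camera it gives the pose at the moment of the call.
- env.finish_job(): hands the job in; it is judged then, once.
Trained networks look in the newest picture that a camera, given by its name, has taken for a name from the list of things; names that differ only in an ending like _2 or _b are one class to them, and where a whole thing is asked for, a point or a joint stands for the part that bears it (a point fixed in the world has none). Each returns a list of dicts, best first, with "p" (0 to 1); they miss things now and then, are a little off and sometimes report something else, mostly with a low value. They report only what shows in the picture. A call takes as long as a camera call. They do not tell look-alikes from the thing itself.
- spot_in(target, camera): "bbox" ([centre column, centre row, width, height] in pixels, round what is visible of it).
- pinpoint(target, camera): "centre" ([column, row] in pixels: a listed point, or the origin of a listed thing).
The state is a dict: "t": time; "qpos": joint angles; "qvel": joint speeds; "effort": joint torques, N m; "tcp_pos": TCP position; "eef_rot": TCP orientation; "wrist_force": force on the tool from outside, world axes, zero at the start; "moment": the same for the moment, N m; "gripper_width": finger opening in m; "finger_force": force on a finger pad.
Only numpy, scipy, OpenCV 4.12 (cv2) and the standard library are available. Lean on these libraries where they do the work, as an engineer would, in place of code of your own. Each camera call takes 0.05 s, during which the arm holds its last target. There are 200 camera calls.

## Working session

There is one attempt and no reset: what is moved stays moved. The work goes in short steps, Python scripts to look and compute and a shell command to move; the robot and the scene stay as the last step left them, time stands still between calls to the robot, and variables do not carry over. Pictures are saved under pics/ and viewed, at most 10 in all, crops included, and the job is handed in when it is done.

```bash
ls; mkdir -p pics
cat > h.py <<'E'
import numpy as np, cv2, json
from rig import env, optics, spot_in, pinpoint
def K(ci):
    f=200/np.tan(np.radians(ci["vfov"])/2); return np.array([[f,0,ci["cx"]],[0,f,ci["cy"]],[0,0,1.]])
def ray(ci,px):
    u=cv2.undistortPoints(np.array([[px]],float),K(ci),np.array(ci["D"],float))[0,0]
    return np.array([u[0],-u[1],-1.])
def R(ci):
    r=np.array(ci["rotation"],float)
    if r.size==4:
        from scipy.spatial.transform import Rotation as Q
        return Q.from_quat(r[[1,2,3,0]]).as_matrix()
    return r.reshape(3,3)
def onplane(ci,px,z):
    d=R(ci)@ray(ci,px); p=np.array(ci["position"]); return p+d*(z-p[2])/d[2]
def atdepth(ci,px,dep):
    return np.array(ci["position"])+R(ci)@(ray(ci,px)*dep)
def save(n,im): cv2.imwrite(f"pics/{n}.png",im[:,:,::-1])
E
python3 - <<'E'
from h import *
np.set_printoptions(precision=4,suppress=True)
for c in("top","scene"):
    im,d=optics.grab_frame(c);save(c,im);np.save(f"pics/{c}_d.npy",d)
    ci=optics.camera_info(c);print(c,ci)
    if c=="top":
        for t,z in[("tray",0),("brush_bed",.004),("spatula_bed",.004),("top_tray_grip",.06),("spatula",0.007),("spatula_tip",.006),("brush",.007),("brush_tip",.008),("file",.01)]:
            for r in pinpoint(t,c)[:4]: print(t,r["p"],np.round(r["centre"],1),onplane(ci,r["centre"],z),)
print(env.get_obs())
E
```

```text
pics
top {'vfov': 43.631922031559085, 'cx': 316.8340579509748, 'cy': 198.37671221693205, 'D': array([-0.1558,  0.    ,  0.    ,  0.    ,  0.    ]), 'position': array([ 0.209 , -0.03  ,  1.4997]), 'rotation': array([-0.6943, -0.0712,  0.0692,  0.7128])}
tray 0.75 [384.3 191.5] [ 0.5273 -0.2378  0.    ]
brush_bed 0.61 [340.6 194.4] [ 0.521  -0.1027  0.004 ]
spatula_bed 0.77 [355.2 195.3] [ 0.517  -0.1473  0.004 ]
top_tray_grip 0.81 [410.8 181.4] [ 0.5432 -0.3104  0.06  ]
spatula 0.7 [152.6 281.3] [0.2679 0.4724 0.007 ]
spatula 0.65 [244.7 176.6] [0.5844 0.1912 0.007 ]
spatula 0.55 [292.8 160. ] [0.6332 0.0416 0.007 ]
spatula_tip 0.82 [218.6 168.5] [0.6131 0.2734 0.006 ]
spatula_tip 0.74 [309.2 149.4] [ 0.6664 -0.0099  0.006 ]
spatula_tip 0.51 [154.3 256.3] [0.3436 0.4693 0.006 ]
brush 0.95 [194.3 226. ] [0.434  0.3459 0.007 ]
brush_tip 0.59 [160.3 237.9] [0.3994 0.4512 0.008 ]
file 0.53 [372.8 190.2] [ 0.5302 -0.2014  0.01  ]
file 0.43 [381.1 189.9] [ 0.5305 -0.2269  0.01  ]
scene {'vfov': 52.790743772543664, 'cx': 316.649124186072, 'cy': 201.758001193812, 'D': array([0.0072, 0.    , 0.    , 0.    , 0.    ]), 'position': array([ 1.4109, -0.8785,  0.8904]), 'rotation': array([0.7988, 0.4446, 0.1887, 0.3586])}
{'t': 0.55, 'qpos': array([1.13  , 0.2406, 0.0049, 1.3352, 0.    , 1.5708]), 'qvel': array([ 0.0006, -0.0017,  0.0004, -0.0004,  0.0013, -0.0007]), 'effort': array([  0.0006, -37.1917,  25.2521,   0.002 ,   0.    ,  -0.    ]), 'tcp_pos': array([0.2133, 0.4522, 0.2483]), 'eef_rot': array([-0.    ,  0.2186,  0.9758, -0.    ]), 'wrist_force': array([-0.4906,  0.1213, -0.6452]), 'moment': array([ 0.0427,  0.0466, -0.0076]), 'finger_force': 0.0, 'gripper_width': 0.08516478851395434}
```

```bash
python3 -c "
import cv2
a=cv2.imread('pics/top.png');cv2.imwrite('pics/topc.png',cv2.resize(a[100:350,110:510],(800,500),interpolation=cv2.INTER_CUBIC))"
```

```text
(no output)
```

View pics/topc.png

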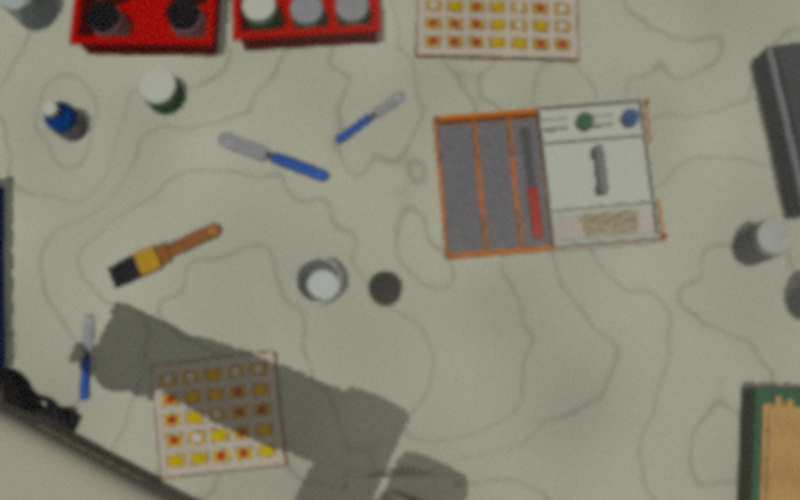

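View pics/scene.png

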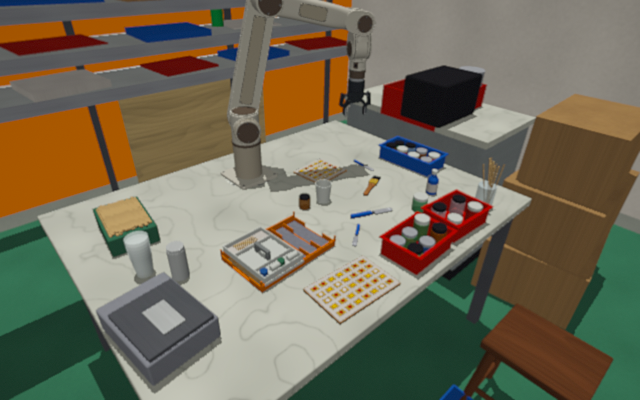

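Top view (crop = (orig−(110,100))×2): the full-size spatula runs from blade tip (220,138) to handle end (328,177). Two shorter look-alikes sit at (370,118) and (86,358). The brush runs from bristles (112,275) to handle end (220,230). The tray is at about (550,180), with the file in its third compartment and the white tray to the right.

```bash
cat >> h.py <<'E'
from scipy.spatial.transform import Rotation as Q
def plan(xyz,yaw):
    """shift in tool axes after turning tool-y to world yaw (deg); units of rows"""
    o=env.get_obs(); q=np.array(o["eef_rot"])[[1,2,3,0]]; M=Q.from_quat(q).as_matrix()
    cur=np.degrees(np.arctan2(M[1,1],M[0,1])); turn=-((yaw-cur+180)%360-180)
    c=np.radians(yaw); T=np.array([[np.sin(c),np.cos(c),0],[-np.cos(c),np.sin(c),0],[0,0,-1]])
    T[:,0]=np.cross(T[:,1],T[:,2])
    print("tcp",np.round(o["tcp_pos"],4),"yaw_y %.2f"%cur,"tilt",np.round(M[:,2],3),"q",np.round(o["qpos"],2),"t",o["t"])
    print("turn first %.2f units; shift units"%(turn/6),np.round(T.T@(np.array(xyz)-o["tcp_pos"])/.03,2))
E
python3 - <<'E'
from h import *
ci=optics.camera_info("top")
P=lambda c,z:onplane(ci,(c[0]/2+110,c[1]/2+100),z)
for n,h,t in(("brush",(220,229),(112,277)),("spat",(328,177),(220,138)),("small1",(338,140),(403,97)),("small2",(85,398),(88,316))):
    a,b=P(h,.007),P(t,.007);d=b-a;print(n,a,b,np.linalg.norm(d),(a+b)/2,np.degrees(np.arctan2(d[1],d[0])))
a,b=P((220,229),.007),P((112,277),.007);m=(a+b)/2;u=(b-a)/np.linalg.norm(b-a);g=m-.02*u
y=np.degrees(np.arctan2(u[1],u[0]))-90
plan([g[0],g[1],.2],y)
E
```

```text
brush [0.46764963 0.26675142 0.007     ] [0.39735425 0.4335243  0.007     ] 0.18098241155409944 [0.43250194 0.35013786 0.007     ] 112.85560212392676
spat [0.54428012 0.10071046 0.007     ] [0.61104543 0.26871769 0.007     ] 0.18078726971985495 [0.57766277 0.18471408 0.007     ] 68.32735237821629
small1 [0.60240077 0.08478265 0.007     ] [ 0.66880441 -0.01719149  0.007     ] 0.12168881949866522 [0.63560259 0.03379558 0.007     ] -56.92858304138865
small2 [0.21482049 0.47169588 0.007     ] [0.33832964 0.46972881 0.007     ] 0.12352481935622525 [0.27657507 0.47071234 0.007     ] -0.9124469374045814
tcp [0.2133 0.4522 0.2483] yaw_y 64.75 tilt [-0. -0. -1.] q [1.13 0.24 0.   1.34 0.   1.57] t 0.55
turn first 6.98 units; shift units [-6.64  5.41  1.61]
```

```bash
python3 -m creep '[[[0,0,0,1],[0,0,0,1],[0,0,0,1],[0,0,0,1],[0,0,0,1],[0,0,0,1],[0,0,0,1],[-0.55,0.45,0.13,0],[-0.55,0.45,0.13,0],[-0.55,0.45,0.13,0],[-0.55,0.45,0.13,0],[-0.55,0.45,0.13,0],[-0.55,0.45,0.13,0],[-0.55,0.45,0.13,0],[-0.55,0.45,0.13,0],[-0.55,0.45,0.13,0],[-0.55,0.45,0.13,0],[-0.55,0.45,0.13,0],[-0.55,0.45,0.13,0]]]' -1 40
cat > look.py <<'E'
from h import *
import sys
def see(name,things):
    im,d=optics.grab_frame("wrist");ci=optics.camera_info("wrist");save(name,im);np.savez(f"pics/{name}.npz",d=d,**{k:np.array(v) for k,v in ci.items()})
    for t,z in things:
        for r in pinpoint(t,"wrist")[:2]: print(t,round(r["p"],2),np.round(r["centre"],1),np.round(onplane(ci,r["centre"],z),4),)
    return im,d,ci
E
python3 - <<'E'
from look import *
im,d,ci=see("w1",[("brush",.0),("brush_tip",.006)])
print(ci["position"],R(ci)); plan([.4408,.3318,.2],22.86)
E
```

```text
t: 2.45
tcp_pos: [0.4401, 0.3318, 0.2014]
eef_rot: [0.0, 0.554, 0.833, 0.0]
wrist_force: [-0.5, 0.6, -0.7]
gripper_width: 0.0856
finger_force: 0.0
brush 0.58 [323.8 161.5] [0.4381 0.3466 0.    ]
brush_tip 0.88 [322.7  66.5] [0.402  0.4305 0.006 ]
[0.4155671  0.39536052 0.32618088] [[ 0.92373169 -0.36696164 -0.10981313]
 [ 0.38303664  0.8861786   0.26071136]
 [ 0.00164298 -0.2828898   0.95915101]]
tcp [0.4399 0.3315 0.201 ] yaw_y 22.62 tilt [-0.001 -0.    -1.   ] q [0.65 0.37 0.05 1.26 0.   1.82] t 2.6
turn first -0.04 units; shift units [-0.    0.03  0.03]
```

View pics/w1.png

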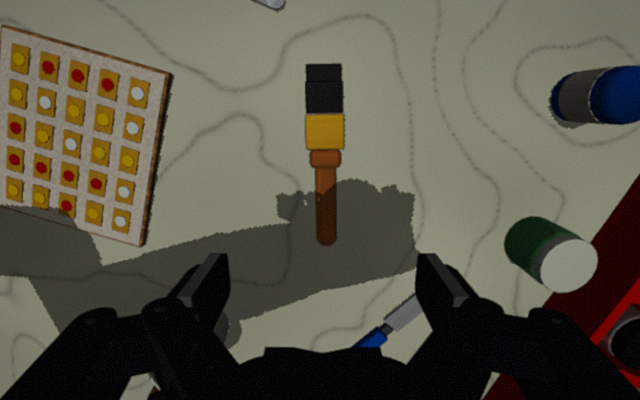

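Wrist view: the brush lies centred between the fingers, bristle end (323,66), ferrule/handle edge (325,150), handle end (327,243).

Run:
```python
from look import *
ci=optics.camera_info("wrist")
a=onplane(ci,(327,243),.007);b=onplane(ci,(323.5,67),.008)
d=b-a;u=d/np.linalg.norm(d);print(a,b,np.linalg.norm(d),"ferrule start",onplane(ci,(325,150),.0065))
m=(a+b)/2;g=m-.021*u;print(m,g)
plan([g[0],g[1],.018],np.degrees(np.arctan2(u[1],u[0]))-90)
```

```text
[0.47226487 0.26774553 0.007     ] [0.39968916 0.4318885  0.008     ] 0.17947464180159833 ferrule start [0.43115371 0.36033162 0.0065    ]
[0.43597702 0.34981701 0.0075    ] [0.44446897 0.33061095 0.00738299]
tcp [0.4399 0.3315 0.201 ] yaw_y 22.62 tilt [-0.001 -0.    -1.   ] q [0.65 0.37 0.05 1.26 0.   1.82] t 2.6
turn first -0.21 units; shift units [-0.09  0.13  6.1 ]
```

```bash
python3 -m creep '[[[-0.09,0.13,0.5,-0.2],[0,0,0.8,0],[0,0,0.8,0],[0,0,0.8,0],[0,0,0.8,0],[0,0,0.8,0],[0,0,0.8,0],[0,0,0.5,0],[0,0,0.3,0],[0,0,0,0],[0,0,0,0]]]' -1 40
python3 -m creep '[[[0,0,0,0],[0,0,0,0],[0,0,0,0],[0,0,0,0],[0,0,0,0],[0,0,0,0],[0,0,0,0],[0,0,0,0],[0,0,0,0],[0,0,0,0]]]' 1 40
```

```text
t: 3.7
tcp_pos: [0.4441, 0.3319, 0.0192]
eef_rot: [0.0, 0.545, 0.839, 0.0]
wrist_force: [0.6, -0.8, -0.1]
gripper_width: 0.0855
finger_force: 0.0
t: 4.7
tcp_pos: [0.4443, 0.3315, 0.019]
eef_rot: [0.0, 0.545, 0.838, 0.001]
wrist_force: [0.4, -0.0, 5.0]
gripper_width: 0.0204
finger_force: 40.0
```

```bash
python3 -m creep '[[[0,0,-0.3,0],[0,0,-0.7,0],[0,0,-0.7,0],[0,0,-0.7,0.5],[0,0,-0.7,1],[0,0,-0.7,1],[0,0,-0.7,1],[0,0,-0.3,1],[0,0,0,1],[0,0,0,1],[0,0,0,1],[0,0,0,1],[0,0,0,1],[0,0,0,1],[0,0,0,1],[0,0,0,1],[0,0,0,1],[0,0,0,1],[0,0,0,1],[0,0,0,1]]]' 1 40
python3 - <<'E'
from look import *
ci=optics.camera_info("top")
P=lambda c,z:onplane(ci,(c[0]/2+110,c[1]/2+100),z)
A,B,C,D=[P(c,.026)[:2] for c in((447,257),(435,118),(645,100),(664,238))]
print(A,B,C,D,(A+B+C+D)/4)
for v in(B-A,C-D):print(np.linalg.norm(v),np.degrees(np.arctan2(v[1],v[0])))
for v in(A-D,B-C):print(np.linalg.norm(v),np.degrees(np.arctan2(v[1],v[0]))-90)
plan([.51,-.10,.16],-84)
E
```

```text
t: 6.7
tcp_pos: [0.4922, 0.2416, 0.1622]
eef_rot: [-0.038, 0.978, 0.206, -0.015]
wrist_force: [0.7, 0.5, -0.7]
gripper_width: 0.0214
finger_force: 39.4
[ 0.41337886 -0.07695322] [ 0.6280869  -0.06552411] [ 0.64925822 -0.39168259] [ 0.43269107 -0.40481279] [ 0.53085376 -0.23474318]
0.21501202024748592 3.0470300723418666
0.21696481730562667 3.4695264027785258
0.3284278671172728 3.3710496143643383
0.3268448814711679 3.713922753348726
tcp [0.4922 0.2416 0.1622] yaw_y -66.28 tilt [-0.045  0.068 -0.997] q [ 0.41  0.4  -0.01  1.18  0.08  3.14] t 6.7
turn first 2.95 units; shift units [-0.6  11.39  0.07]
```

```bash
python3 -m creep '[[[0,0,0,-1],[0,0,0,-1],[0,0,0,-1],[0,0,0,0]]]' 1 40
python3 - <<'E'
from look import *
plan([.51,-.10,.16],-66)
E
```

```text
t: 7.1
tcp_pos: [0.4919, 0.242, 0.1622]
eef_rot: [-0.039, 0.933, 0.357, -0.009]
wrist_force: [-0.1, -0.3, -0.1]
gripper_width: 0.0209
finger_force: 39.4
tcp [0.4919 0.242  0.1622] yaw_y -48.15 tilt [-0.045  0.067 -0.997] q [ 0.42  0.4  -0.01  1.18  0.08  2.83] t 7.1
turn first 2.98 units; shift units [-4.09 10.66  0.07]
```

```bash
cat >> h.py <<'E'
def plan(xyz,yaw,turnfirst=True):
    o=env.get_obs(); q=np.array(o["eef_rot"])[[1,2,3,0]]; M=Q.from_quat(q).as_matrix()
    cur=np.degrees(np.arctan2(M[1,1],M[0,1])); turn=-((yaw-cur+180)%360-180)
    T=M@Q.from_euler("z",turn,degrees=True).as_matrix()
    print("tcp",np.round(o["tcp_pos"],4),"yaw_y %.2f"%cur,"tilt",np.round(M[:,2],3),"q",np.round(o["qpos"],2),"t",o["t"])
    s=np.array(xyz)-o["tcp_pos"]
    print("turn %.2f units; shift after turn"%(turn/6),np.round(T.T@s/.03,2),"before turn",np.round(M.T@s/.03,2))
E
python3 - <<'E'
from look import *
plan([.37,-.55,.31],-86.6)
plan([.51,-.10,.31],-86.6)
E
```

```text
tcp [0.4919 0.242  0.1622] yaw_y -48.15 tilt [-0.045  0.067 -0.997] q [ 0.42  0.4  -0.01  1.18  0.08  2.83] t 7.1
turn 6.41 units; shift after turn [-5.85 25.72 -6.49] before turn [-20.57  16.5   -6.49]
tcp [0.4919 0.242  0.1622] yaw_y -48.15 tilt [-0.045  0.067 -0.997] q [ 0.42  0.4  -0.01  1.18  0.08  2.83] t 7.1
turn 6.41 units; shift after turn [-0.29 11.05 -5.7 ] before turn [-7.09  8.47 -5.7 ]
```

```bash
python3 -m creep '[[[-0.4,0.3,-0.5,0],[-0.8,0.64,-0.5,0],[-0.8,0.64,-0.5,0],[-0.8,0.64,-0.5,0],[-0.8,0.64,-0.5,0],[-0.8,0.64,-0.5,0],[-0.8,0.64,-0.5,0],[-0.8,0.64,-0.5,0],[-0.8,0.64,-0.5,0],[-0.8,0.64,-0.5,0],[-0.8,0.64,-0.5,0],[-0.8,0.64,-0.5,0],[-0.8,0.64,-0.5,0],[-0.8,0.64,0,0],[-0.8,0.64,0,0],[-0.8,0.64,0,0],[-0.8,0.64,0,0],[-0.8,0.64,0,0],[-0.8,0.64,0,0],[-0.8,0.64,0,0]]]' 1 40
python3 - <<'E'
from look import *
plan([.40,-.60,.35],-86.6)
E
```

```text
t: 9.1
tcp_pos: [0.3998, -0.3615, 0.3222]
eef_rot: [-0.039, 0.934, 0.356, -0.008]
wrist_force: [0.5, -0.9, -0.1]
gripper_width: 0.021
finger_force: 39.4
tcp [ 0.3998 -0.3615  0.3222] yaw_y -48.24 tilt [-0.044  0.067 -0.997] q [-0.75  0.37  0.37  1.65  0.02  1.67] t 9.1
turn 6.39 units; shift after turn [-0.51  7.85 -1.46] before turn [-5.27  5.84 -1.46]
```

```bash
python3 -m creep '[[[-0.65,0.73,-0.18,0],[-0.65,0.73,-0.18,0],[-0.65,0.73,-0.18,0],[-0.65,0.73,-0.18,0],[-0.65,0.73,-0.18,0],[-0.65,0.73,-0.18,0],[-0.65,0.73,-0.18,0],[-0.65,0.73,-0.18,0]]]' 1 40
python3 - <<'E'
from look import *
plan([.456,-.683,.35],-48.2)
E
```

```text
t: 9.9
tcp_pos: [0.3714, -0.5502, 0.3516]
eef_rot: [-0.076, 0.932, 0.355, -0.017]
wrist_force: [-26.0, 37.6, 6.6]
gripper_width: 0.0209
finger_force: 40.3
tcp [ 0.3714 -0.5502  0.3516] yaw_y -48.17 tilt [-0.085  0.129 -0.988] q [-0.98  0.85  1.27  2.15  0.    1.44] t 9.9
turn 0.01 units; shift after turn [-0.83  5.13 -0.76] before turn [-0.84  5.13 -0.76]
```

```bash
python3 -m creep '[[[0,0,0,0],[0.08,-0.5,0.07,0],[0.08,-0.5,0.07,0],[0.08,-0.5,0.07,0],[0.08,-0.5,0.07,0],[0.08,-0.5,0.07,0],[0.08,-0.5,0.07,0],[0,0,-0.5,0],[0,0,-0.5,0],[0,0,-0.5,0],[0,0,-0.5,0]]]' 1 40
python3 - <<'E'
from look import *
plan([.3,-.45,.45],-48.2)
E
```

```text
t: 11.0
tcp_pos: [0.3254, -0.4761, 0.4271]
eef_rot: [-0.064, 0.932, 0.356, -0.014]
wrist_force: [0.3, 0.4, -0.0]
gripper_width: 0.0211
finger_force: 41.0
tcp [ 0.3254 -0.4761  0.4271] yaw_y -48.14 tilt [-0.072  0.109 -0.991] q [-0.97  0.58  0.97  2.09  0.    1.44] t 11.0
turn 0.01 units; shift after turn [-0.04 -1.3  -0.6 ] before turn [-0.04 -1.3  -0.6 ]
```

```bash
python3 -m creep '[[[0,0,-0.5,0],[0,0,-0.5,0],[0,0,-0.5,0],[0,0,-0.3,0]]]' 1 40
python3 - <<'E'
from look import *
plan([.3,-.45,.45],-48.2)
E
```

```text
t: 11.4
tcp_pos: [0.3207, -0.4693, 0.4573]
eef_rot: [-0.051, 0.933, 0.357, -0.011]
wrist_force: [-0.2, 0.7, -0.4]
gripper_width: 0.0208
finger_force: 41.3
tcp [ 0.3207 -0.4693  0.4573] yaw_y -48.12 tilt [-0.057  0.088 -0.995] q [-0.97  0.57  1.04  2.15  0.    1.44] t 11.4
turn 0.01 units; shift after turn [-0.09 -0.91  0.34] before turn [-0.09 -0.91  0.34]
```

```bash
python3 -m creep '[[[0,-0.4,-0.6,0],[0,-0.4,-0.6,0],[0,-0.4,-0.6,0],[0,-0.4,-0.6,0],[0,-0.4,-0.6,0],[0,-0.4,-0.6,0]]]' 1 40
python3 - <<'E'
from look import *
plan([.3,-.45,.45],-48.2)
E
```

```text
t: 12.0
tcp_pos: [0.2647, -0.4039, 0.5208]
eef_rot: [-0.025, 0.934, 0.357, -0.005]
wrist_force: [-0.3, 0.0, -0.4]
gripper_width: 0.0207
finger_force: 41.3
tcp [ 0.2647 -0.4039  0.5208] yaw_y -48.14 tilt [-0.028  0.043 -0.999] q [-0.99  0.35  0.88  2.15  0.    1.42] t 12.0
turn 0.01 units; shift after turn [-0.16  2.05  2.26] before turn [-0.17  2.05  2.26]
```

```bash
python3 -m creep '[[[0,-0.4,-0.6,0],[0,-0.4,-0.6,0],[0,-0.4,-0.6,0],[0,-0.4,-0.6,0],[0,0,0,0]]]' 1 40
python3 - <<'E'
from look import *
plan([.3,-.45,.45],-48.2)
E
```

```text
t: 12.5
tcp_pos: [0.2276, -0.3604, 0.5547]
eef_rot: [-0.002, 0.934, 0.357, -0.0]
wrist_force: [-0.3, -0.0, -0.8]
gripper_width: 0.0209
finger_force: 41.3
tcp [ 0.2276 -0.3604  0.5547] yaw_y -48.17 tilt [-0.002  0.003 -1.   ] q [-1.01  0.21  0.79  2.15 -0.    1.4 ] t 12.5
turn 0.00 units; shift after turn [-0.19  3.85  3.47] before turn [-0.2   3.85  3.47]
```

Run:
```python
from look import *
plan([.42,-.03,.25],-86.6)
```

```text
tcp [ 0.2276 -0.3604  0.5547] yaw_y -48.17 tilt [-0.002  0.003 -1.   ] q [-1.01  0.21  0.79  2.15 -0.    1.4 ] t 12.5
turn 6.40 units; shift after turn [  7.08 -10.58  10.18] before turn [12.12 -3.89 10.18]
```

```bash
python3 -m creep '[[[0.4,-0.1,0.6,0],[0.7,-0.25,0.6,0],[0.8,-0.25,0.7,0],[0.8,-0.25,0.7,0],[0.8,-0.25,0.7,0],[0.8,-0.25,0.7,0],[0.8,-0.25,0.7,0],[0.8,-0.25,0.7,0],[0.8,-0.25,0.7,0],[0.8,-0.25,0.6,0],[0.8,-0.25,0.6,0],[0.8,-0.25,0.6,0],[0.8,-0.25,0.6,0],[0.8,-0.25,0.6,0],[0.8,-0.25,0.6,0],[0.8,-0.25,0.6,0],[0,0,0,0]]]' 1 40
python3 -m creep '[[[0,0,0,1],[0,0,0,1],[0,0,0,1],[0,0,0,1],[0,0,0,1],[0,0,0,1],[0,0,0,0.4],[0,0,0,0]]]' 1 40
python3 - <<'E'
from look import *
see("w2",[("brush_bed",.004),("spatula_bed",.004),("tray",0),("top_tray_grip",.06),("brush_tip",.19),("brush",.2),("file",.01)])
plan([.503,-.102,.15],-86.6)
E
```

```text
t: 14.2
tcp_pos: [0.424, -0.026, 0.2414]
eef_rot: [-0.006, 0.933, 0.359, -0.004]
wrist_force: [0.1, -1.0, -0.5]
gripper_width: 0.0208
finger_force: 41.3
t: 15.0
tcp_pos: [0.4247, -0.0286, 0.2447]
eef_rot: [-0.003, 1.0, 0.03, -0.003]
wrist_force: [-0.9, -0.4, -1.0]
gripper_width: 0.0211
finger_force: 41.3
brush_bed 0.86 [394.2  85.5] [ 0.5249 -0.1006  0.004 ]
spatula_bed 0.61 [444.7  84. ] [ 0.5303 -0.1559  0.004 ]
tray 0.69 [514.2  91.2] [ 0.5291 -0.2376  0.    ]
tray 0.68 [620.4  85.8] [ 0.5459 -0.3629  0.    ]
top_tray_grip 0.56 [619.6  84.9] [ 0.5387 -0.3072  0.06  ]
brush 0.83 [323.4 212.4] [ 0.44   -0.0288  0.2   ]
brush 0.52 [621.4  83.1] [ 0.521 -0.181  0.2  ]
file 0.93 [492.1  87.5] [ 0.5301 -0.2064  0.01  ]
tcp [ 0.4255 -0.0282  0.2448] yaw_y -86.53 tilt [-0.005  0.007 -1.   ] q [-0.07  0.1  -0.18  1.3   0.01  3.01] t 15.4
turn 0.01 units; shift after turn [2.45 2.63 3.13] before turn [2.44 2.64 3.13]
```

View pics/w2.png

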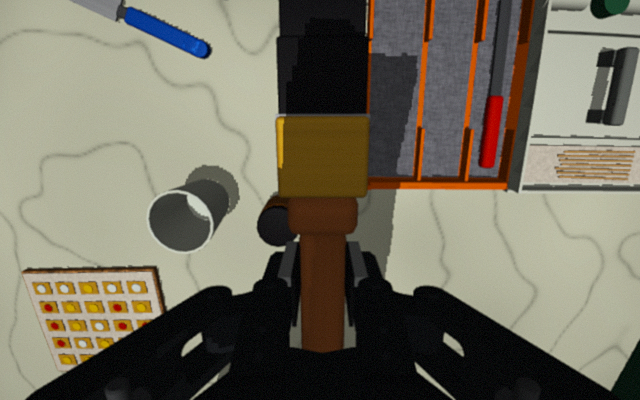

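Held brush is straight in the fingers. The tray's front wall runs (370,186)–(510,186), the dividers pass (418,180)/(432,5) and (466,180)/(488,5), and the file is at (497,90).

Run:
```python
from look import *
ci=optics.camera_info("wrist")
f=lambda a,z:onplane(ci,a,z)[:2]
for n,a,b,z in(("div1",(418,178),(432,3),.024),("div2",(466,180),(487,3),.024),("front",(375,185),(505,185),.029)):
    A,B=f(a,z),f(b,z);v=B-A;print(n,A,B,np.degrees(np.arctan2(v[1],v[0])))
print("brush ferrule L/R at y, z~.24",onplane(ci,(278,150),.245),onplane(ci,(370,150),.245))
```

```text
div1 [ 0.42850966 -0.13442347] [ 0.60378247 -0.12446951] 3.250407921585477
div2 [ 0.4297018  -0.18908206] [ 0.60830733 -0.17910489] 3.1973057813314534
front [ 0.41865303 -0.08629672] [ 0.42788676 -0.23218487] -86.37839713818701
brush ferrule L/R at y, z~.24 [ 0.48055371 -0.0082029   0.245     ] [ 0.48275129 -0.04440027  0.245     ]
```

```bash
python3 - <<'E'
from look import *
plan([.5035,-.1015,.08],-86.6)
E
python3 -m creep '[[[0.3,0.3,0.3,0],[0.5,0.5,0.5,0],[0.5,0.5,0.7,0],[0.5,0.5,0.7,0],[0.45,0.5,0.7,0],[0.2,0.35,0.7,0],[0,0,0.6,0],[0,0,0.6,0],[0,0,0.4,0],[0,0,0,0]]]' 1 40
python3 - <<'E'
from look import *
plan([.5035,-.1015,.0235],-86.6)
E
```

```text
tcp [ 0.4255 -0.0282  0.2448] yaw_y -86.53 tilt [-0.005  0.007 -1.   ] q [-0.07  0.1  -0.18  1.3   0.01  3.01] t 15.4
turn 0.01 units; shift after turn [2.47 2.63 5.46] before turn [2.47 2.64 5.46]
t: 16.4
tcp_pos: [0.5015, -0.102, 0.0855]
eef_rot: [-0.004, 1.0, 0.03, -0.004]
wrist_force: [-0.7, 0.7, -0.6]
gripper_width: 0.0207
finger_force: 41.3
tcp [ 0.5015 -0.102   0.0855] yaw_y -86.55 tilt [-0.009  0.008 -1.   ] q [-0.2   0.4  -0.22  0.96  0.01  2.88] t 16.4
turn 0.01 units; shift after turn [0.08 0.   2.07] before turn [0.08 0.   2.07]
```

```bash
python3 -m creep '[[[0.08,0,0.4,0],[0,0,0.4,0],[0,0,0.4,0],[0,0,0.3,0],[0,0,0.2,0],[0,0,0.15,0],[0,0,0.1,0],[0,0,0,0]]]' 1 40
python3 - <<'E'
from look import *
plan([.5035,-.1015,.0235],-86.6)
E
```

```text
t: 17.2
tcp_pos: [0.505, -0.1014, 0.0292]
eef_rot: [-0.004, 1.0, 0.03, -0.002]
wrist_force: [-0.4, 0.1, -1.6]
gripper_width: 0.0206
finger_force: 41.3
tcp [ 0.505  -0.1014  0.0292] yaw_y -86.54 tilt [-0.005  0.007 -1.   ] q [-0.2   0.48 -0.28  0.82  0.01  2.88] t 17.2
turn 0.01 units; shift after turn [-0.05  0.    0.19] before turn [-0.05  0.    0.19]
```

```bash
python3 -m creep '[[[0,0,0.07,0],[0,0,0.06,0],[0,0,0.04,0],[0,0,0,0]]]' 1 40
```

```text
t: 17.6
tcp_pos: [0.505, -0.1014, 0.0242]
eef_rot: [-0.004, 1.0, 0.03, -0.002]
wrist_force: [-0.1, -0.0, -0.7]
gripper_width: 0.0209
finger_force: 41.3
```

```bash
python3 -m creep '[[[0,0,0.03,0],[0,0,0.02,0],[0,0,0,0]]]' 1 40
```

```text
t: 17.9
tcp_pos: [0.5052, -0.1014, 0.0231]
eef_rot: [-0.004, 1.0, 0.03, -0.002]
wrist_force: [-1.4, 0.4, 2.5]
gripper_width: 0.021
finger_force: 41.5
```

```bash
python3 -m creep '[[[0,0,0,0],[0,0,0,0],[0,0,0,0],[0,0,0,0],[0,0,0,0],[0,0,-0.2,0],[0,0,-0.5,0],[0,0,-0.8,0],[0,0,-0.8,0],[0,0,-0.8,0],[0,0,-0.8,0],[-0.5,-0.3,-0.6,0],[-0.5,-0.6,0,0],[-0.5,-0.8,0,0],[0,-0.8,0,0],[0,-0.6,0,0],[0,0,0,0]]]' 0.1 40
python3 - <<'E'
from look import *
see("w3",[("brush",.004),("brush_tip",.012),("brush_bed",.004),("spatula_bed",.004),("spatula",0),("spatula_tip",.006)])
plan([.573,.172,.2],-111.7)
plan([.573,.172,.2],68.3)
E
```

```text
t: 19.6
tcp_pos: [0.4549, -0.0106, 0.1593]
eef_rot: [-0.004, 0.999, 0.032, -0.002]
wrist_force: [-0.3, -0.1, 0.3]
gripper_width: 0.0386
finger_force: 0.0
brush 0.73 [433.2 114. ] [ 0.5283 -0.1024  0.004 ]
brush_bed 0.78 [434.4 118.1] [ 0.525  -0.1039  0.004 ]
brush_bed 0.33 [429.7 115.8] [ 0.5266 -0.0996  0.004 ]
spatula_bed 0.72 [493.1 115.9] [ 0.5306 -0.155   0.004 ]
spatula 0.89 [97.3 30.5] [0.5805 0.186  0.    ]
spatula_tip 0.44 [196.8 256.2] [0.381  0.1071 0.006 ]
tcp [ 0.4553 -0.0129  0.1586] yaw_y -86.61 tilt [-0.005  0.007 -1.   ] q [-0.03  0.22 -0.27  1.09  0.01  3.05] t 19.95
turn 4.18 units; shift after turn [ 1.36 -7.18 -1.36] before turn [ 4.28 -5.93 -1.36]
tcp [ 0.4553 -0.0129  0.1586] yaw_y -86.61 tilt [-0.005  0.007 -1.   ] q [-0.03  0.22 -0.27  1.09  0.01  3.05] t 19.95
turn -25.82 units; shift after turn [-1.36  7.18 -1.36] before turn [ 4.28 -5.93 -1.36]
```

View pics/w3.png

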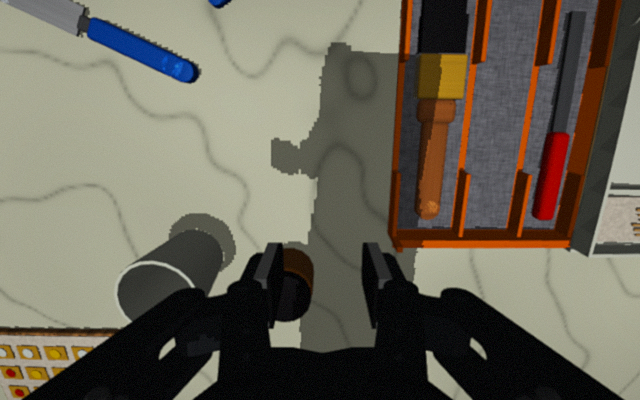

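Brush lies straight in the end compartment (handle end (428,217), ferrule (443,75)), clear of the walls. Spatula next: handle end (190,72).

```bash
python3 -m creep '[[[0,0,-0.2,-1],[0,0,-0.2,-1],[0,0,-0.2,-1],[0,0,-0.2,-1],[0,0,-0.2,-1],[0,0,0,-1],[0,0,0,-1],[0,0,0,-1],[0,0,0,-1],[0,0,0,-1],[0,0,0,-0.8],[0,0,0,0]]]' -1 40
python3 - <<'E'
from look import *
plan([.573,.172,.2],-21.7)
E
```

```text
t: 21.15
tcp_pos: [0.4553, -0.0129, 0.1885]
eef_rot: [-0.004, 0.828, 0.561, -0.0]
wrist_force: [0.6, -0.6, -0.2]
gripper_width: 0.0852
finger_force: 0.0
tcp [ 0.4553 -0.0129  0.1885] yaw_y -21.81 tilt [-0.005  0.007 -1.   ] q [-0.03  0.19 -0.22  1.17  0.01  1.92] t 21.15
turn -0.02 units; shift after turn [ 7.18  1.36 -0.36] before turn [ 7.18  1.35 -0.36]
```

```bash
python3 -m creep '[[[0.5,0.1,-0.04,0],[0.8,0.15,-0.04,0],[0.8,0.15,-0.04,0],[0.8,0.15,-0.04,0],[0.8,0.15,-0.04,0],[0.8,0.15,-0.04,0],[0.8,0.15,-0.04,0],[0.8,0.15,-0.04,0],[0.7,0.14,-0.04,0],[0.4,0.06,0,0],[0,0,0,0],[0,0,0,0]]]' -1 40
python3 - <<'E'
from look import *
see("w4",[("spatula",.0),("spatula_tip",.006)])
plan([.573,.172,.2],-21.7)
E
```

```text
t: 22.35
tcp_pos: [0.5726, 0.173, 0.1998]
eef_rot: [-0.004, 0.828, 0.561, -0.001]
wrist_force: [-0.5, -0.6, 0.4]
gripper_width: 0.0849
finger_force: 0.0
spatula 0.81 [425.7 270.7] [0.6426 0.0294 0.    ]
spatula 0.79 [326.8 167.7] [0.581  0.1824 0.    ]
spatula_tip 0.81 [325.9  69.5] [0.6152 0.2712 0.006 ]
tcp [0.5725 0.1723 0.2003] yaw_y -21.81 tilt [-0.005  0.007 -1.   ] q [0.29 0.46 0.2  1.31 0.01 2.24] t 22.5
turn -0.02 units; shift after turn [-0.    0.02  0.01] before turn [-0.    0.02  0.01]
```

View pics/w4.png

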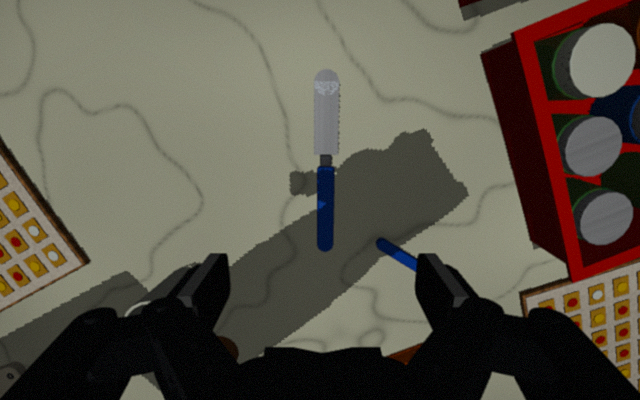

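Wrist view: the spatula is centred, tip (326,69), handle front (326,165), handle end (325,250). The small look-alike's handle end, at (380,240), stays clear of the fingers.

Run:
```python
from look import *
ci=optics.camera_info("wrist")
a=onplane(ci,(325,250),.010);b=onplane(ci,(326,70),.006);h=onplane(ci,(326,166),.012)
d=b-a;u=d/np.linalg.norm(d);print(a,b,np.linalg.norm(d),h,np.linalg.norm(h-a))
m=(a+b)/2;g=m-.014*u;print(m,g)
plan([g[0],g[1],.0185],np.degrees(np.arctan2(u[1],u[0]))-90)
```

```text
[0.54659554 0.10047523 0.01      ] [0.61539241 0.27047761 0.006     ] 0.18343886848309404 [0.58176451 0.18603559 0.012     ] 0.09252801388844112
[0.58099397 0.18547642 0.008     ] [0.57574342 0.17250188 0.00830528]
tcp [0.5725 0.1723 0.2003] yaw_y -21.81 tilt [-0.005  0.007 -1.   ] q [0.29 0.46 0.2  1.31 0.01 2.24] t 22.5
turn 0.04 units; shift after turn [0.02 0.14 6.06] before turn [0.02 0.14 6.06]
```

```bash
python3 -m creep '[[[0.02,0.14,0.5,0],[0,0,0.8,0],[0,0,0.8,0],[0,0,0.8,0],[0,0,0.8,0],[0,0,0.8,0],[0,0,0.8,0],[0,0,0.5,0],[0,0,0.25,0],[0,0,0,0],[0,0,0,0]]]' -0.2 40
python3 -m creep '[[[0,0,0,0],[0,0,0,0],[0,0,0,0],[0,0,0,0],[0,0,0,0],[0,0,0,0],[0,0,0,0]]]' 1 40
```

```text
t: 23.6
tcp_pos: [0.5769, 0.1732, 0.0196]
eef_rot: [-0.004, 0.828, 0.561, 0.001]
wrist_force: [-0.1, 0.4, 1.3]
gripper_width: 0.0513
finger_force: 0.0
t: 24.3
tcp_pos: [0.5772, 0.1737, 0.0199]
eef_rot: [-0.004, 0.828, 0.561, 0.001]
wrist_force: [-0.1, 0.0, 6.2]
gripper_width: 0.0166
finger_force: 40.1
```

```bash
python3 -m creep '[[[0,0,-0.2,0],[0,0,-0.6,0],[0,0,-0.8,0],[0,0,-0.8,0],[0,0,-0.8,0],[0,0,-0.8,0],[0,0,-0.4,0],[0,0,0,0]]]' 1 40
python3 - <<'E'
from look import *
plan([.516,-.158,.15],-86.6)
E
```

```text
t: 25.1
tcp_pos: [0.578, 0.1728, 0.1526]
eef_rot: [-0.004, 0.828, 0.561, 0.002]
wrist_force: [-0.3, 0.2, -0.4]
gripper_width: 0.0165
finger_force: 39.4
tcp [0.578  0.1728 0.1526] yaw_y -21.74 tilt [-0.001  0.008 -1.   ] q [0.29 0.5  0.13 1.2  0.01 2.24] t 25.1
turn 10.81 units; shift after turn [-2.72 10.89 -0.  ] before turn [-11.01   2.17  -0.  ]
```

```bash
python3 -m creep '[[[-0.4,0.1,0,0],[-0.8,0.15,0,0],[-0.9,0.18,0,0],[-0.9,0.18,0,0],[-0.9,0.18,0,0],[-0.9,0.18,0,0],[-0.9,0.18,0,0],[-0.9,0.18,0,0],[-0.9,0.18,0,0],[-0.9,0.18,0,0],[-0.9,0.18,0,0],[-0.9,0.18,0,0],[-0.8,0.16,0,0],[-0.4,0.1,0,0],[0,0,0,0]]]' 1 40
python3 -m creep '[[[0,0,0,1],[0,0,0,1],[0,0,0,1],[0,0,0,1],[0,0,0,1],[0,0,0,1],[0,0,0,1],[0,0,0,1],[0,0,0,1],[0,0,0,1],[0,0,0,0.8],[0,0,0,0]]]' 1 40
python3 - <<'E'
from look import *
plan([.516,-.158,.06],-86.6)
see("w5",[("brush_bed",.004),("spatula_bed",.004),("file",.004),("brush",.004)])
E
```

```text
t: 26.6
tcp_pos: [0.5132, -0.1722, 0.1472]
eef_rot: [-0.005, 0.829, 0.56, -0.001]
wrist_force: [-0.4, 0.5, -0.0]
gripper_width: 0.0167
finger_force: 39.4
t: 27.8
tcp_pos: [0.5144, -0.1695, 0.148]
eef_rot: [-0.004, 1.0, 0.031, -0.003]
wrist_force: [0.4, 0.3, -0.1]
gripper_width: 0.017
finger_force: 39.4
tcp [ 0.5144 -0.1695  0.148 ] yaw_y -86.44 tilt [-0.005  0.008 -1.   ] q [-0.32  0.39 -0.05  1.13  0.01  2.76] t 27.8
turn 0.03 units; shift after turn [ 0.09 -0.36  2.94] before turn [ 0.09 -0.36  2.94]
brush_bed 0.81 [248.5 175. ] [ 0.5261 -0.1043  0.004 ]
spatula_bed 0.7 [307.6 176.1] [ 0.5284 -0.1557  0.004 ]
file 0.77 [369.5 179.2] [ 0.5291 -0.2096  0.004 ]
brush 0.91 [242.7 174. ] [ 0.5267 -0.0993  0.004 ]
brush 0.49 [ 51.3 298.9] [0.3833 0.1027 0.004 ]
```

View pics/w5.png

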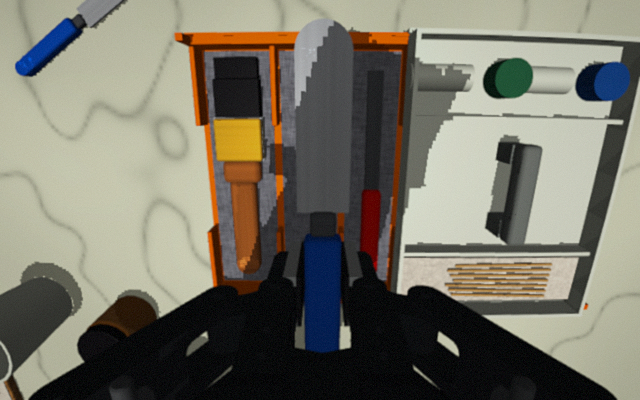

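Spatula held straight over its compartment (blade (323,20)–(323,210)). It hangs slightly right and needs about 11 mm to the left. Brush and file are undisturbed.

```bash
python3 -m creep '[[[0.09,-0.36,0,0],[0,0,0.4,0],[0,0,0.6,0],[0,0,0.6,0],[0,0,0.6,0],[0,0,0.6,0],[0,0,0.4,0],[0,0,0.3,0],[0,0,0.2,0],[0,0,0.15,0],[0,0,0.1,0],[0,0,0,0],[0,0,0,0]]]' 1 40
python3 - <<'E'
from look import *
plan([.516,-.158,.0239],-86.6)
E
```

```text
t: 29.35
tcp_pos: [0.5164, -0.1592, 0.0306]
eef_rot: [-0.003, 1.0, 0.03, -0.002]
wrist_force: [0.5, 0.5, -0.6]
gripper_width: 0.0167
finger_force: 39.4
tcp [ 0.5164 -0.1592  0.0306] yaw_y -86.54 tilt [-0.004  0.007 -1.   ] q [-0.3   0.51 -0.2   0.86  0.01  2.78] t 29.35
turn 0.01 units; shift after turn [-0.01 -0.04  0.22] before turn [-0.01 -0.04  0.22]
```

```bash
python3 -m creep '[[[0,-0.04,0.08,0],[0,0,0.06,0],[0,0,0.05,0],[0,0,0,0]]]' 1 40; python3 -m creep '[[[0,0,0.03,0],[0,0,0.02,0],[0,0,0,0]]]' 1 40
```

```text
t: 29.75
tcp_pos: [0.5158, -0.1578, 0.0242]
eef_rot: [-0.004, 1.0, 0.03, -0.002]
wrist_force: [0.3, -0.7, -0.3]
gripper_width: 0.0169
finger_force: 39.4
t: 30.05
tcp_pos: [0.5159, -0.1578, 0.024]
eef_rot: [-0.004, 1.0, 0.03, -0.002]
wrist_force: [-2.6, 0.7, 7.3]
gripper_width: 0.0165
finger_force: 40.3
```

```bash
python3 -m creep '[[[0,0,0,0],[0,0,0,0],[0,0,0,0],[0,0,0,0],[0,0,0,0],[0,0,-0.2,0],[0,0,-0.5,0],[0,0,-0.8,0],[0,0,-0.8,0],[0,0,-0.8,0],[0,0,-0.8,0],[-0.3,0.3,-0.8,0],[-0.5,0.7,-0.5,0],[-0.5,0.8,0,0],[-0.4,0.8,0,0],[-0.3,0.8,0,0],[0,0.5,0,0],[0,0,0,0],[0,0,0,0]]]' 0.25 40
python3 - <<'E'
from look import *
see("w6",[("top_tray_grip",.06),("spatula",.004),("spatula_tip",.01),("brush",.004),("file",.004)])
plan([.537,-.314,.10],-86.6)
E
```

```text
t: 31.95
tcp_pos: [0.4641, -0.2789, 0.1783]
eef_rot: [-0.004, 1.0, 0.03, -0.002]
wrist_force: [-0.7, 0.6, -0.3]
gripper_width: 0.0318
finger_force: 0.0
top_tray_grip 0.81 [369.  110.3] [ 0.5364 -0.3087  0.06  ]
spatula 0.76 [195.8 104. ] [ 0.533  -0.1576  0.004 ]
brush 0.81 [133.6 105.8] [ 0.5287 -0.0986  0.004 ]
file 0.68 [252.  108.6] [ 0.5316 -0.2095  0.004 ]
tcp [ 0.4641 -0.2785  0.1783] yaw_y -86.46 tilt [-0.005  0.007 -1.   ] q [-0.54  0.37 -0.01  1.21  0.    2.54] t 32.25
turn 0.02 units; shift after turn [2.37 1.35 2.59] before turn [2.36 1.35 2.59]
```

View pics/w6.png

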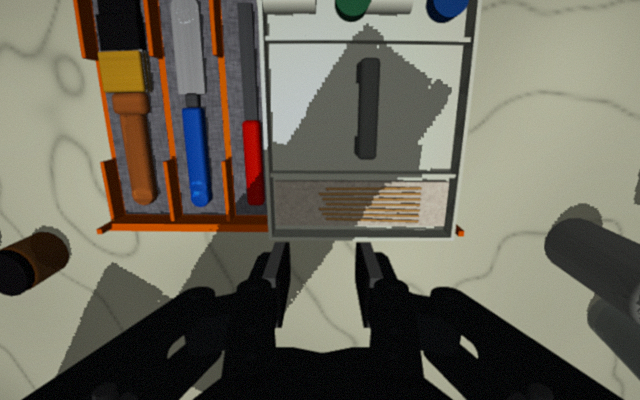

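Both tools lie flat and straight in their compartments, brush at (125,100) and spatula at (193,105), with the handles towards the robot. The grey bar is centred at (368,109).

```bash
python3 -m creep '[[[0.3,0.2,0,0],[0.6,0.3,0,0],[0.6,0.3,0.2,0],[0.6,0.3,0.5,0],[0.3,0.15,0.6,0],[0,0,0.6,0],[0,0,0.6,0],[0,0,0,0],[0,0,0,0]]]' -0.2 40
python3 - <<'E'
from look import *
plan([.537,-.311,.060],-86.6)
E
```

```text
t: 33.15
tcp_pos: [0.5376, -0.3114, 0.1027]
eef_rot: [-0.004, 1.0, 0.03, -0.003]
wrist_force: [0.9, -0.2, 0.0]
gripper_width: 0.0512
finger_force: 0.0
tcp [ 0.5376 -0.3114  0.1027] yaw_y -86.51 tilt [-0.005  0.007 -1.   ] q [-0.53  0.58  0.12  1.13  0.    2.55] t 33.15
turn 0.01 units; shift after turn [-0.01 -0.    1.42] before turn [-0.01 -0.    1.42]
```

```bash
python3 -m creep '[[[0,0,0.4,0],[0,0,0.4,0],[0,0,0.3,0],[0,0,0.2,0],[0,0,0.1,0],[0,0,0,0]]]' -0.2 40
python3 -m creep '[[[0,0,0,0],[0,0,0,0],[0,0,0,0],[0,0,0,0],[0,0,0,0],[0,0,0,0],[0,0,0,0]]]' 1 30
python3 - <<'E'
from look import *
plan([.537-.0094,-.311+.1597,.060],-86.6)
E
```

```text
t: 33.75
tcp_pos: [0.5371, -0.3114, 0.0601]
eef_rot: [-0.004, 1.0, 0.03, -0.003]
wrist_force: [0.0, -0.3, 0.3]
gripper_width: 0.0514
finger_force: 0.0
t: 34.45
tcp_pos: [0.5378, -0.3117, 0.0614]
eef_rot: [-0.003, 1.0, 0.03, -0.002]
wrist_force: [-0.5, 1.9, 4.5]
gripper_width: 0.0136
finger_force: 31.9
tcp [ 0.5378 -0.3117  0.0614] yaw_y -86.54 tilt [-0.003  0.007 -1.   ] q [-0.53  0.61  0.07  1.04  0.    2.55] t 34.45
turn 0.01 units; shift after turn [-0.02 -5.36  0.08] before turn [-0.02 -5.36  0.08]
```

```bash
python3 -m creep '[[[0,-0.2,0,0],[0,-0.35,0,0],[0,-0.4,0,0],[0,-0.4,0,0],[0,-0.4,0,0],[0,-0.4,0,0],[0,-0.4,0,0],[0,-0.4,0,0],[0,-0.4,0,0],[0,-0.4,0,0],[0,-0.4,0,0],[0,-0.35,0,0],[0,-0.3,0,0],[0,-0.2,0,0],[0,-0.1,0,0],[0,0,0,0],[0,0,0,0]]]' 1 30
python3 - <<'E'
from look import *
plan([.5378-.0094,-.3117+.1597,.060],-86.6)
E
```

```text
t: 36.15
tcp_pos: [0.5287, -0.1571, 0.0614]
eef_rot: [-0.005, 1.0, 0.031, -0.002]
wrist_force: [6.0, 0.3, -0.6]
gripper_width: 0.0137
finger_force: 31.0
tcp [ 0.5287 -0.1571  0.0614] yaw_y -86.48 tilt [-0.004  0.009 -1.   ] q [-0.29  0.49 -0.14  0.94  0.01  2.79] t 36.15
turn 0.02 units; shift after turn [-0.   -0.17  0.05] before turn [ 0.   -0.17  0.05]
```

```bash
python3 -m creep '[[[0,-0.1,0,0],[0,-0.05,0,0],[0,-0.05,0,0],[0,0,0,0]]]' 1 30; python3 -m creep '[[[0,-0.06,0,0],[0,0,0,0]]]' 1 30
```

```text
t: 36.55
tcp_pos: [0.5285, -0.1538, 0.0615]
eef_rot: [-0.002, 1.0, 0.03, -0.002]
wrist_force: [5.8, -6.5, -3.3]
gripper_width: 0.0134
finger_force: 30.7
t: 36.75
tcp_pos: [0.5285, -0.1537, 0.0614]
eef_rot: [-0.0, 1.0, 0.029, -0.002]
wrist_force: [7.0, -11.8, -4.1]
gripper_width: 0.0137
finger_force: 30.6
```

```bash
python3 -m creep '[[[0,-0.06,0,0],[0,-0.04,0,0],[0,0,0,0]]]' 1 30; python3 -m creep '[[[0,0,0,0],[0,0,0,0],[0,0,0,0],[0,0,0,0],[0,0,0,0],[0,0,-0.3,0],[0,0,-0.6,0],[0,0,-0.8,0],[0,0,-0.8,0],[0,0,-0.8,0],[-0.6,0,-0.8,0],[-0.6,0,-0.5,0],[-0.6,0,0,0],[-0.6,0,0,0],[-0.4,0,0,0],[0,0,0,0],[0,0,0,0]]]' -0.3 30
python3 - <<'E'
from look import *
see("w7",[("top_tray_grip",.06)])
E
```

```text
t: 37.05
tcp_pos: [0.5286, -0.1536, 0.0615]
eef_rot: [0.003, 1.0, 0.028, -0.002]
wrist_force: [6.7, -19.8, -6.9]
gripper_width: 0.0134
finger_force: 30.4
t: 38.75
tcp_pos: [0.4448, -0.1542, 0.2007]
eef_rot: [-0.003, 1.0, 0.03, -0.001]
wrist_force: [-0.1, 0.1, 0.5]
gripper_width: 0.0554
finger_force: 0.0
top_tray_grip 0.63 [331.1  93.7] [ 0.5285 -0.1561  0.06  ]
```

View pics/w7.png

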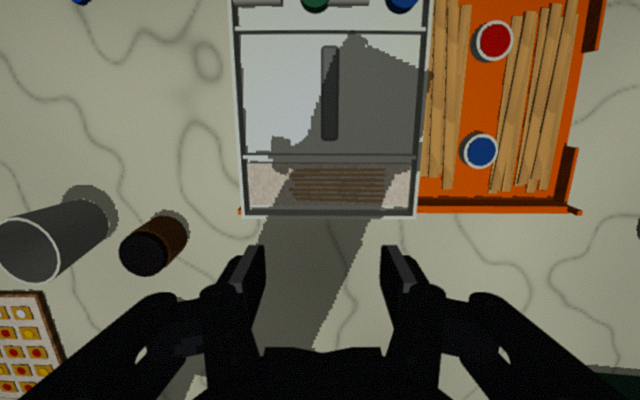

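The white tray is at its stop over the tools (left edge (237,212), with the tray end just beyond it). The stick bay at (500,100) is clear, and the gripper is touching nothing.

```bash
python3 -c "
from rig import env
print(env.finish_job())"
```

```text
the job is handed in; nothing more can be done
None
```

The job is handed in at about 39 s: the brush and spatula lie flat in their compartments with handles towards the robot, and the white upper tray is slid over them to its stop, leaving the stick bay clear.

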